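Load the paint carrier for the three-colour job

ROBOT

A 7-joint arm with a two-finger parallel gripper is mounted at the origin on a cart in front of the work surface, level with it; the furniture and walls round the work are solid. World frame = base frame: x ahead of the robot, y to its left, z up, the work surface at z = 0. Lengths are in mm, angles in rad, forces in N, time in s.
With the tool pointing down it reaches from about 400 to 925 mm from the base axis. Payload 5.6 kg.
Tool frame: the origin (TCP) lies at the very end of the fingers, on their centre line; the grasp point (between the pads) lies 19 mm behind it; z points along the fingers, y is the line along which they close (so a half turn about z gives the same grasp; the last joint's range is limited). The gripper opens to 85 mm and grips with 20 to 120 N. Pads are 22 mm wide; open, the fingers measure 114 mm over their backs; the gripper's body (76 mm by 85 mm) begins 54 mm behind the grasp point. The pads swing forward as they close: fully open they stand 13 mm farther back than shut.
Start: joints at [-1.157, 0.468, -0.012, 1.603, 0.006, 1.071, -0.056], TCP at [286.74, 583.342, 231.29] pointing down, gripper open.
Joint ranges: [-2.53, 2.53], [-0.31, 2.02], [-1.57, 1.55], [0.28, 2.44], [-1.29, 4.43], [0.15, 1.84], [-2.92, 2.92]. Speed limits (rad/s): [2.57, 2.57, 3.14, 3.14, 3.14, 3.14, 3.14].

INTERFACE

Orientations are given as a unit quaternion [x, y, z, w].
In Python, from rig import bot gives the robot as it stands. The module is installed in compiled form; this text tells all that it offers.
- The arm moves only by the shell command python3 -m crank 'ROWS'. ROWS is JSON, a list of rows, each a list of 7 numbers: the opening, from -1 (shut) to 1 (fully open), then the shift along the tool's x, y, z in mm, then the turn, a rotation vector about the tool's x, y, z in rad. A call has exactly 10 rows; each row is the pose to reach, as a shift and turn from the pose commanded when the call began, along the tool's axes at that moment; what a row does not reach only later rows make up. A row lasts 1/8 s, in which the tool goes at most 62.5 mm and 10.7 degrees, less where a joint would pass 70% of its speed; a pose out of reach is approached as far as the arm can. A call with a gripper value outside its range is refused whole. The fingers move at their own pace and stop on an object; the grip force is fixed at half the most. Time passes only in rows, so rows that repeat a pose let the fingers close, or fill a call up. It gives the time, the measured TCP pose, the force, the opening and the grip force at its end, in the units of the state.
- bot.sense(): the state, without advancing time (a new reading comes with each control period).
- bot.get_image(name): name is "scene" or "top" or "wrist"; returns a dict with "img" (420x560x3 uint8, red, green, blue), "fov_y" (degrees; the focal length in pixels is half the picture's height over the tangent of half this angle, whatever the lens; pixels are square), "cx", "cy" (the principal point, pixels), "view" (4x4, takes a point from world to camera coordinates); the wrist camera has in their place "tool_from_camera" (4x4, takes a point from camera to tool coordinates, whose origin is the TCP and whose axes are the flange's). Camera axes: x right, y down, z forward; pixel columns grow to the right and rows downward; lengths in mm; the calibration is good to about 2 mm. The wrist camera is an equidistant fisheye: a pixel r from the principal point sees the ray r / f radians off the axis. A picture is of the moment at which its call begins: read the wrist's pose just before it. There is no depth.
- bot.finish_job(): hands the job in; it is judged then, once.
The state is a dict: "t": time; "joints": joint angles; "qd": joint speeds; "joint_efforts": joint torques, N m; "ee_pos": TCP position; "eef_rot": TCP orientation; "force": force on the tool from outside, world axes, zero at the start; "moment": the same for the moment, N m; "width": finger opening in mm; "gripper_force": force on a finger pad.
Only numpy, scipy, OpenCV 4.12 (cv2) and the standard library are available. Lean on these libraries where they do the work, as an engineer would, in place of code of your own. Each camera call takes 0.05 s, during which the arm holds its last target. There are 200 camera calls.

TASK

Get the paint carrier ready to take to the bike: stand each of the red, yellow and blue bottles in the carrier's well that has its colour swatch in front, then drop the aluminium keeper plate over their caps and fully home on the two dowel pins, so that nothing can tip on the way. Leave the black and grey bottles standing where they are.

Things in the scene. Friction and masses are not known exactly. Their poses are not given: they have to be found in the camera images.
- carrier: bottle carrier, fixed: plywood board 90x212x10 mm, three grey wells, two dowel pins. Origin on the table under the middle well, y along the row. Wells at y=-56, 0, 56 mm: floor 12 mm above the table, 42 mm wide, flaring to 51 at the mouth 24 mm up. Pins at y=-92, 92 mm: 14 mm post to a shoulder 85 mm up, then 8 mm dowel, tapered above 98 mm to a tip at 108. Board x=-60 to 30 mm; swatches on its -x side.
- keeper: aluminium keeper plate, 60x208x8 mm, 220 g, lying flat at the start; same either way round. Origin: centre of its underside, y along its length. Holes on its centre line: 35 mm at y=-56, 0, 56 mm for bottle necks, 11 mm at y=-92, 92 mm for the dowels. Dark steel bail to carry it by: level 8 mm bar along y, y=-22 to 22 mm, axis 52 mm above the origin. Seated, its origin is 85 mm above the table.
- paint_red: red paint bottle, upright, 96 mm tall, about 70 g: round body 36 mm across up to 67 mm height, then the neck and pointed white nozzle cap (at most 23 mm across). Origin at the centre of its underside, z up along the bottle. Grip the body 50 to 60 mm up: lower grips bring the gripper down on neighbouring caps.
- paint_yellow: yellow paint bottle, upright, 100 mm tall, about 70 g: round body 36 mm across up to 70 mm height, then the neck and pointed black nozzle cap (at most 23 mm across). Origin at the centre of its underside, z up along the bottle. Grip the body 50 to 60 mm up: lower grips bring the gripper down on neighbouring caps.
- paint_blue: blue paint bottle, upright, 96 mm tall, about 70 g: round body 36 mm across up to 67 mm height, then the neck and pointed white nozzle cap (at most 23 mm across). Origin at the centre of its underside, z up along the bottle. Grip the body 50 to 60 mm up: lower grips bring the gripper down on neighbouring caps.
- swatch_red: flat red colour swatch, 20 x 32 x 2 mm, fixed on the carrier's board before one of its three wells (which one changes). Origin at the centre of its underside, on the board's top, 10 mm above the table; axes parallel to the carrier's. Its well's centre lies 46 mm along its +x; the well's floor is 2 mm above this origin.
- swatch_yellow: flat yellow colour swatch, 20 x 32 x 2 mm, fixed on the carrier's board before one of its three wells (which one changes). Origin at the centre of its underside, on the board's top, 10 mm above the table; axes parallel to the carrier's. Its well's centre lies 46 mm along its +x; the well's floor is 2 mm above this origin.
- swatch_blue: flat blue colour swatch, 20 x 32 x 2 mm, fixed on the carrier's board before one of its three wells (which one changes). Origin at the centre of its underside, on the board's top, 10 mm above the table; axes parallel to the carrier's. Its well's centre lies 46 mm along its +x; the well's floor is 2 mm above this origin.
- paint_black: black 60 ml paint bottle with a white nozzle cap, 34 mm across, 100 mm tall, origin at the centre of its underside; not wanted, stays where it is. One of the five bottles starts left of the air hose, beside the compressor (0.22 m tall) and before the spray screen (0.26 m tall, its front along x = 0.56 m from y = -0.05 to 0.22 m): carry past the screen's corner on the robot's side.
- paint_grey: grey 60 ml paint bottle with a white nozzle cap, 34 mm across, 102 mm tall, origin at the centre of its underside; not wanted, stays where it is.
Things that resemble listed ones, but are neither listed nor needed, are in the scene too. Leave any green look-alike of the paint_yellow alone.

How it is judged:
By the outcome, as a careful person would: the job done as asked, in the order asked, and still so for the second after the job is handed in, with the robot touching nothing.
It also fails if it takes over 96 s, if anything falls off the work surface, if the arm or the gripper's body presses on something with over 40 N, if the wrist force passes 120 N, or if a joint passes its speed limit or range.

## Working session

There is one attempt and no reset: what is moved stays moved. The work goes in short steps, Python scripts to look and compute and a shell command to move; the robot and the scene stay as the last step left them, time stands still between calls to the robot, and variables do not carry over. Pictures are saved under pics/ and viewed, at most 14 in all, crops included, and the job is handed in when it is done.

```bash
mkdir -p pics; cat > h.py <<'E'
import numpy as np, cv2
from rig import bot
from scipy.spatial.transform import Rotation as R
def grab(n,f):
    s=bot.sense(); d=bot.get_image(n); cv2.imwrite('pics/'+f,d['img'][:,:,::-1])
    d['s']=s; np.save('pics/'+f+'.npy',d,allow_pickle=True); return d
def load(f): return np.load('pics/'+f+'.npy',allow_pickle=True).item()
def ray(d,u,v):
    f=210/np.tan(np.radians(d['fov_y'])/2)
    x,y=(u-d['cx']),(v-d['cy'])
    if 'view' in d:
        V=np.array(d['view']);r=np.array([x/f,y/f,1.]);o=-V[:3,:3].T@V[:3,3];return o,V[:3,:3].T@r
    rr=np.hypot(x,y);th=rr/f;r=np.array([np.sin(th)*x/max(rr,1e-9),np.sin(th)*y/max(rr,1e-9),np.cos(th)])
    T=np.array(d['tool_from_camera']);Q=R.from_quat(d['s']['eef_rot']).as_matrix()
    return Q@T[:3,3]+np.array(d['s']['ee_pos']),Q@T[:3,:3]@r
def atz(d,u,v,z):
    o,r=ray(d,u,v);return o+r*(z-o[2])/r[2]
def proj(d,p):
    f=210/np.tan(np.radians(d['fov_y'])/2);V=np.array(d['view']);c=V[:3,:3]@np.array(p)+V[:3,3]
    return d['cx']+f*c[0]/c[2],d['cy']+f*c[1]/c[2]
def to_tool(dp,q=None):
    return R.from_quat(q if q is not None else bot.sense()['eef_rot']).inv().apply(dp)
E
python3 - <<'E'
from h import *
for n in('scene','top','wrist'):
    d=grab(n,n+'0.png'); print(n,d['fov_y'],d['cx'],d['cy'],np.round(d.get('view',d.get('tool_from_camera')),2).tolist())
a=cv2.imread('pics/scene0.png');b=cv2.imread('pics/top0.png')
s=bot.sense();print(s)
E
```

```text
scene 45.726560396263935 278.6597350303241 199.54607099303308 [[0.79, -0.61, -0.0, -534.16], [-0.36, -0.46, -0.81, 156.9], [0.49, 0.64, -0.58, 845.14], [0.0, 0.0, 0.0, 1.0]]
top 45.87166476117362 278.2941525654112 217.4587627641515 [[-0.01, -1.0, -0.0, -162.72], [-0.99, 0.01, -0.12, 551.05], [0.12, 0.0, -0.99, 939.28], [0.0, 0.0, 0.0, 1.0]]
wrist 65.70646984690485 285.15413396411907 209.87755812918692 [[-0.0, -0.96, -0.29, 75.34], [1.0, -0.0, -0.0, 1.15], [0.0, -0.29, 0.96, -143.24], [0.0, 0.0, 0.0, 1.0]]
{'t': 0.15, 'joints': array([-1.15698128,  0.46821639, -0.01160528,  1.60344069,  0.00600855,
        1.07139477, -0.05628987]), 'qd': array([-0.00127287, -0.00364608,  0.00199306, -0.00092578, -0.00064942,
       -0.00291777, -0.00166929]), 'joint_efforts': array([ 4.57180295e-04, -5.32789135e+01,  2.13431456e-02, -2.51551294e+01,
        1.14288105e-02,  5.58731728e-03, -3.10645726e-05]), 'ee_pos': array([286.57088354, 582.92267586, 230.51837739]), 'eef_rot': array([ 2.26450264e-01,  9.74022469e-01, -7.04607341e-04, -1.05607144e-04]), 'force': array([ 0.45980878, -0.41032916, -0.78764615]), 'moment': array([-0.01800965,  0.00060913, -0.04672757]), 'gripper_force': 0.0, 'width': 85.07364866208496}
```

View pics/top0.png

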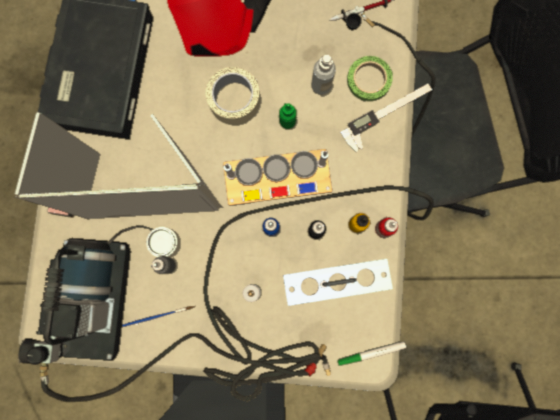

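View pics/scene0.png

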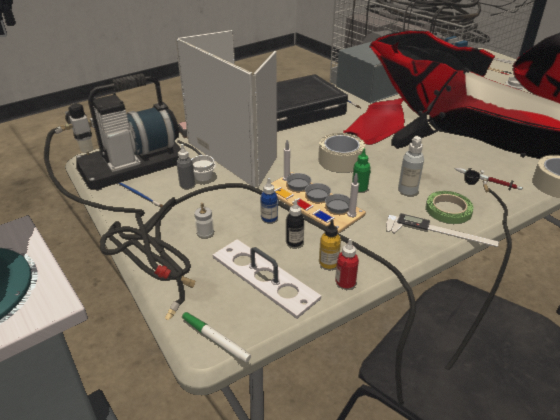

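The top view (image up = +x, left = +y) shows the carrier at about (278,175) with swatches yellow, red, blue from left to right. In front of it are blue (271,227), black (317,229), yellow (360,222) and red (388,227). The keeper is at (338,282), and the grey bottle is by the compressor. I'll enlarge.

```bash
python3 - <<'E'
from h import *
a=cv2.imread('pics/top0.png')[140:310,215:415]
cv2.imwrite('pics/c1.png',cv2.resize(a,None,fx=3.5,fy=3.5,interpolation=cv2.INTER_CUBIC))
E
```

```text
(no output)
```

View pics/c1.png

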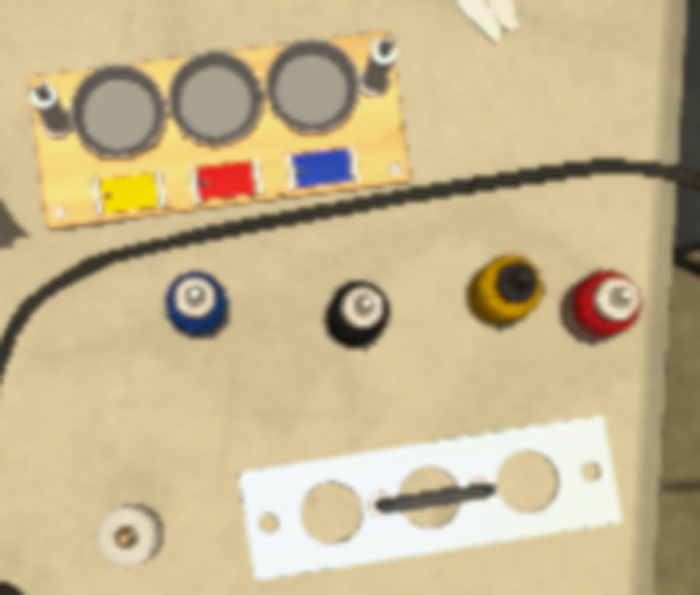

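```bash
cat > m.py <<'E'
from h import *
d=load('top0.png')
def P(u,v,z): return atz(d,(u+.5)/3.5-.5+215,(v+.5)/3.5-.5+140,z)[:2]
pr=lambda n,x:print(n,np.round(x,1))
pr('wells',[P(118,111,24),P(217,99,24),P(312,86,24)])
L,Rr=P(43,93,108),P(385,45,108)
pr('pins',[L,Rr,(L+Rr)/2,L-Rr]);pr('pinyaw',np.degrees(np.arctan2(*(L-Rr)[::-1])))
pr('sw',[P(129,193,12),P(226,181,12),P(322,168,12)])
c=np.array([P(30,75,10),P(48,228,10),P(410,178,10),P(390,33,10)]);pr('board',c);pr('bc',c.mean(0))
for n,u,v,z,in(('blue',196,296,96),('yel',518,278,100),('red',619,296,96),('blk',362,304,100)):pr(n,P(u,v,z))
k=np.array([P(240,472,8),P(603,417,8),P(621,521,8),P(256,580,8)]);pr('kc',k);pr('k',k.mean(0))
pr('holes',[P(269,522,8),P(591,470,8)])
b=np.array([P(380,506,56),P(491,489,56)]);pr('bar',[*b,b.mean(0)])
for a in (P(269,522,8)-P(591,470,8),b[0]-b[1],P(118,111,24)-P(312,86,24)):pr('yaw',np.degrees(np.arctan2(a[1],a[0])))
E
python3 m.py
```

```text
wells [[ 643.3 -110.1]
 [ 649.6 -166.5]
 [ 656.5 -220.8]]
pins [[ 635.5  -76.4]
 [ 658.9 -255. ]
 [ 647.2 -165.7]
 [ -23.4  178.7]]
pinyaw 97.5
sw [[ 597.9 -115.4]
 [ 604.2 -171.1]
 [ 611.1 -226.3]]
board [[ 668.1  -58.3]
 [ 578.4  -68.8]
 [ 605.1 -276.9]
 [ 690.5 -267.2]]
bc [ 635.5 -167.8]
blue [ 529.5 -154.9]
yel [ 536.6 -322.1]
red [ 527.  -374.9]
blk [ 524.  -240.9]
kc [[ 438.3 -177.2]
 [ 467.  -383.2]
 [ 408.6 -391.2]
 [ 378.  -185.5]]
k [ 423.  -284.3]
holes [[ 410.2 -193.2]
 [ 437.3 -375.3]]
bar [[ 419.3 -251.8]
 [ 427.7 -311.5]
 [ 423.5 -281.6]]
yaw 98.5
yaw 98.0
yaw 96.8
```

```bash
cat >> h.py <<'E'
def go(x,y,z,yaw=None):
    "rows' shift and turn to put TCP there, tool y at yaw deg (world), tool down"
    s=bot.sense();q=R.from_quat(s['eef_rot']);p=np.array(s['ee_pos'])
    print('at',np.round(p,1),'shift',np.round(q.inv().apply(np.array([x,y,z])-p),1),end=' ')
    if yaw is not None:
        a=np.radians(yaw);Y=[np.cos(a),np.sin(a),0];X=[-Y[1],Y[0],0] 
        T=np.array([X,Y,[0,0,-1]]).T
        if np.linalg.det(T)<0: T[:,0]*=-1
        print('turn',np.round((q.inv()*R.from_matrix(T)).as_rotvec(),3),end='')
    print()
E
python3 -c "
from h import *
go(529.5,-154.9,400,7.2)
go(529.5,-154.9,240,7.2)"
```

```text
at [286.6 582.9 230.5] shift [-543.5 -555.2 -168.6] turn [-0.001  0.001  0.988]
at [286.6 582.9 230.5] shift [-543.5 -555.    -8.6] turn [-0.001  0.001  0.988]
```

```bash
python3 -m crank '[[1,0,0,-62,0,0,0],[1,0,0,-124,0,0,0],[1,0,0,-170,0,0,0],[1,-40,-40,-170,0,0,0.1],[1,-80,-80,-170,0,0,0.25],[1,-120,-122,-170,0,0,0.4],[1,-160,-163,-170,0,0,0.55],[1,-200,-204,-170,0,0,0.7],[1,-240,-245,-170,0,0,0.85],[1,-272,-278,-170,0,0,0.988]]'; python3 -c "
from h import *
go(529.5,-154.9,400,7.2)
go(529.5,-154.9,240,7.2)"
```

```text
t: 1.4
ee_pos: [408.6, 211.3, 401.3]
eef_rot: [0.664, 0.748, 0.0, -0.0]
force: [0.2, 0.4, 0.4]
width: 85.6
gripper_force: 0.0
at [408.6 211.3 401.3] shift [-378.    76.3    1.2] turn [ 0.    -0.    -0.006]
at [408.6 211.3 401.3] shift [-378.1   76.3  161.2] turn [ 0.    -0.    -0.006]
```

```bash
python3 -m crank '[[1,-60,12,0,0,0,0],[1,-120,24,0,0,0,0],[1,-180,36,0,0,0,0],[1,-240,48,0,0,0,0],[1,-300,60,0,0,0,0],[1,-350,70,10,0,0,0],[1,-378,76,50,0,0,0],[1,-378,76,110,0,0,0],[1,-378,76,160,0,0,0],[1,-378,76,160,0,0,0]]'; python3 -c "
from h import *
d=grab('wrist','w1.png')
cv2.imwrite('pics/w1b.png',cv2.resize(d['img'][:,:,::-1],(800,600)))
print(d['s']['ee_pos'])"
```

```text
t: 2.65
ee_pos: [528.5, -150.9, 238.1]
eef_rot: [0.661, 0.75, -0.002, -0.003]
force: [0.4, 0.5, 0.6]
width: 85.5
gripper_force: 0.0
[ 528.54276999 -150.86811939  238.10554694]
```

View pics/w1b.png

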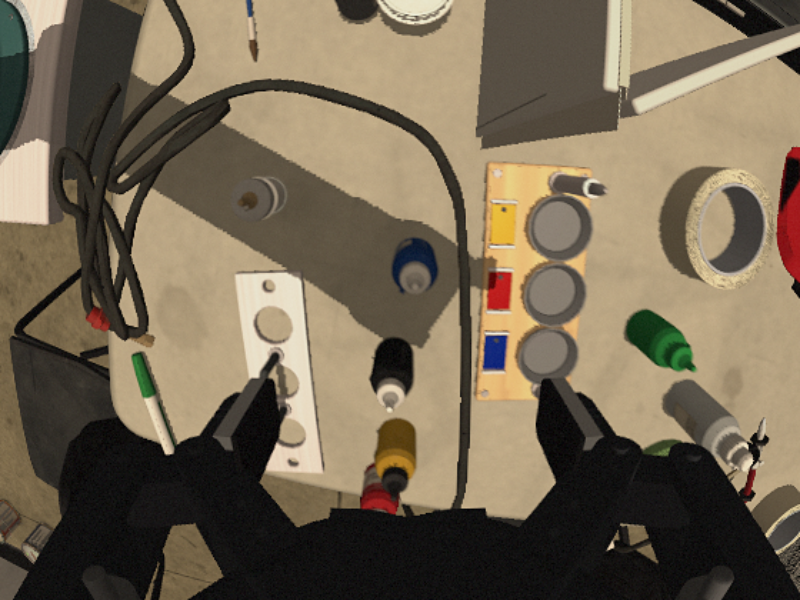

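The wrist view shows the blue cap tip at about (417,284), the well mouths at (559,228), (554,293) and (547,353), and the swatches in the order yellow, red, blue. I'll cross-check this against the top view.

```bash
python3 -c "
from h import *
d=load('w1.png')
P=lambda u,v,z:np.round(atz(d,(u+.5)/1.4286-.5,(v+.5)/1.4286-.5,z)[:2],1)
print(P(559,228,24),P(554,293,24),P(547,353,24),'blue',P(417,286,94),'pin',P(598,189,108),'blk',P(390,404,98),'yel',P(395,482,98), 'sw', P(503,223,12),P(499,291,12),P(495,352,12))
go(529.5,-154.9,36,7.2)
"
```

```text
[ 643.4 -109.6] [ 650.  -163.3] [ 656.  -216.9] blue [ 533.6 -153.2] pin [635.7 -73.3] blk [ 526.  -239.1] yel [ 537.3 -309.1] sw [ 599.5 -114. ] [ 606.  -170.9] [ 612.9 -225.9]
at [ 530.5 -151.6  240.9] shift [ -3.2  -0.9 204.9] turn [-0.003 -0.     0.   ]
```

```bash
python3 -m crank '[[1,-3,0,60,0,0,0],[1,-3,0,120,0,0,0],[1,-3,0,170,0,0,0],[1,-3,0,205,0,0,0],[1,-3,0,205,0,0,0],[-1,-3,0,205,0,0,0],[-1,-3,0,205,0,0,0],[-1,-3,0,205,0,0,0],[-1,-3,0,205,0,0,0],[-1,-3,0,205,0,0,0]]'; python3 -c "
from h import *
go(656.3,-220,190,7.2)
go(656.3,-220,48,7.2)"
```

```text
t: 3.95
ee_pos: [532.5, -154.7, 38.0]
eef_rot: [0.661, 0.75, 0.001, 0.001]
force: [-1.7, 0.2, 7.7]
width: 32.3
gripper_force: 58.8
at [ 532.5 -154.7   38. ] shift [ -80.4  115.  -151.7] turn [ 0.003 -0.     0.   ]
at [ 532.5 -154.7   38. ] shift [-80.4 114.6  -9.7] turn [ 0.003 -0.     0.   ]
```

```bash
python3 -m crank '[[-1,0,0,-60,0,0,0],[-1,0,0,-120,0,0,0],[-1,0,0,-150,0,0,0],[-1,-20,30,-152,0,0,0],[-1,-45,65,-152,0,0,0],[-1,-70,100,-152,0,0,0],[-1,-80,115,-152,0,0,0],[-1,-80,115,-152,0,0,0],[-1,-80,115,-152,0,0,0],[-1,-80,115,-152,0,0,0]]'; python3 -c "
from h import *
d=grab('wrist','w2.png')
a=d['img'][150:420,130:430,::-1]
cv2.imwrite('pics/w2b.png',cv2.resize(a,None,fx=2.2,fy=2.2))
go(656.3,-220,51,7.2)"
```

```text
t: 5.2
ee_pos: [655.0, -218.9, 188.6]
eef_rot: [0.661, 0.75, 0.0, -0.0]
force: [0.1, -0.6, -1.0]
width: 32.7
gripper_force: 59.8
at [ 655.2 -218.9  188.7] shift [ -1.3   0.9 137.7] turn [ 0.    -0.001  0.001]
```

View pics/w2b.png

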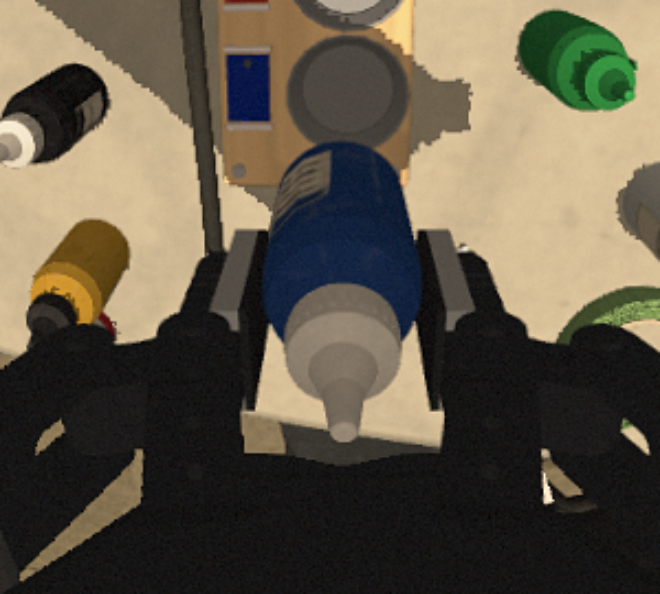

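The blue bottle is held between the pads, with its tip at crop (344,432) and its bottom edge at (345,142). I'll check its offset and tilt in the tool frame.

```bash
cat >> h.py <<'E'
def tooz(d,u,v,z):
    d2=dict(d);d2['s']=dict(ee_pos=[0,0,0],eef_rot=[0,0,0,1]);return np.round(atz(d2,u,v,z),1)
E
python3 -c "
from h import *
d=load('w2.png')
g=lambda u,v,z:print(tooz(d,130+u/2.2,150+v/2.2,z))
g(344,432,-58);g(345,142,38)
print(atz(d,130+348/2.2,150+90/2.2,24))"
```

```text
[  1.5   0.6 -58. ]
[17.3  1.  38. ]
[ 657.71252577 -218.06135303   24.        ]
```

```bash
python3 -m crank '[[-1,0,2,50,0,0,0],[-1,0,2,90,0,0,0],[-1,0,2,115,0,0,0],[-1,0,2,130,0,0,0],[-1,0,2,138,0,0,0],[-1,0,2,138,0,0,0],[0.2,0,2,138,0,0,0],[0.6,0,2,138,0,0,0],[1,0,2,138,0,0,0],[1,0,2,138,0,0,0]]'; python3 -c "
from h import *
go(536.8,-321,200,7.2)"
```

```text
t: 6.5
ee_pos: [657.7, -219.2, 50.4]
eef_rot: [0.661, 0.75, 0.0, 0.0]
force: [0.3, 1.2, 0.3]
width: 85.6
gripper_force: 0.0
at [ 657.7 -219.2   50.4] shift [ -85.8 -132.7 -149.6] turn [0. 0. 0.]
```

```bash
python3 -m crank '[[1,0,0,-60,0,0,0],[1,0,0,-120,0,0,0],[1,0,0,-150,0,0,0],[1,-25,-40,-150,0,0,0],[1,-55,-85,-150,0,0,0],[1,-80,-120,-150,0,0,0],[1,-86,-133,-150,0,0,0],[1,-86,-133,-150,0,0,0],[1,-86,-133,-150,0,0,0],[1,-86,-133,-150,0,0,0]]'; python3 -c "
from h import *
d=grab('wrist','w3.png')
a=d['img'][90:390,130:450,::-1]
cv2.imwrite('pics/w3b.png',cv2.resize(a,None,fx=2,fy=2))
go(536.8,-321,36,7.2)"
```

```text
t: 7.75
ee_pos: [537.8, -319.8, 200.0]
eef_rot: [0.66, 0.751, 0.0, -0.0]
force: [-0.0, 0.2, -1.0]
width: 86.0
gripper_force: 0.0
at [ 537.5 -320.1  200. ] shift [ -0.8  -0.9 164. ] turn [-0.    -0.     0.003]
```

View pics/w3b.png

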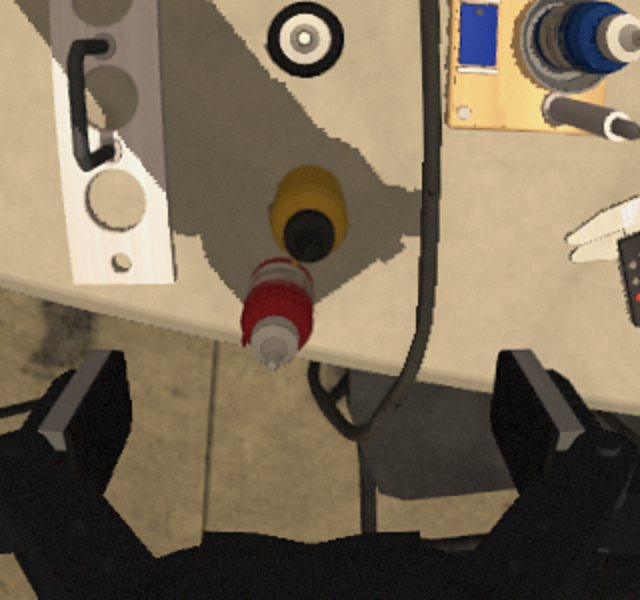

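The blue bottle stands in its well. The yellow cap is at (309,242), the red tip at (275,362) and the keeper bar runs from (80,45) to (85,160).

```bash
python3 -c "
from h import *
d=load('w3.png')
g=lambda n,u,v,z:print(n,np.round(atz(d,130+u/2,90+v/2,z),1))
g('yel',309,244,98);g('yel shoulder L',271,212,60);g('R',347,212,60);g('red',275,362,95);g('black',304,38,100);g('blue tip',628,37,108)
g('bar',80,45,52);g('bar',85,160,52);g('bluesw',479,35,12)"
```

```text
yel [ 537.4 -321.2   98. ]
yel shoulder L [ 519.9 -320.3   60. ]
R [ 553.9 -315.9   60. ]
red [ 529.8 -376.8   95. ]
black [ 525.4 -242.   100. ]
blue tip [ 648.3 -219.5  108. ]
bar [ 422.4 -254.1   52. ]
bar [ 428.8 -308.    52. ]
bluesw [ 612.6 -225.9   12. ]
```

```bash
python3 -m crank '[[1,-1,-1,60,0,0,0],[1,-1,-1,110,0,0,0],[1,-1,-1,145,0,0,0],[1,-1,-1,163,0,0,0],[1,-1,-1,163,0,0,0],[-1,-1,-1,163,0,0,0],[-1,-1,-1,163,0,0,0],[-1,-1,-1,163,0,0,0],[-1,-1,-1,163,0,0,0],[-1,-1,-1,163,0,0,0]]'; python3 -c "
from h import *
go(643.4,-109.8,190,7.2)"
```

```text
t: 9.05
ee_pos: [536.5, -322.7, 38.6]
eef_rot: [0.661, 0.75, 0.0, 0.001]
force: [-0.5, -0.2, 6.3]
width: 34.6
gripper_force: 59.3
at [ 536.5 -322.7   38.6] shift [ 197.7  133.2 -151.3] turn [0.002 0.001 0.   ]
```

```bash
python3 -m crank '[[-1,0,0,-60,0,0,0],[-1,0,0,-120,0,0,0],[-1,10,5,-152,0,0,0],[-1,50,35,-152,0,0,0],[-1,95,65,-152,0,0,0],[-1,140,95,-152,0,0,0],[-1,180,120,-152,0,0,0],[-1,198,133,-152,0,0,0],[-1,198,133,-152,0,0,0],[-1,198,133,-152,0,0,0]]'; python3 -c "
from h import *
d=grab('wrist','w4.png')
a=d['img'][150:420,130:430,::-1]
cv2.imwrite('pics/w4b.png',cv2.resize(a,None,fx=2.2,fy=2.2))
go(643.4,-109.8,52,7.2)"
```

```text
t: 10.3
ee_pos: [641.6, -112.1, 189.5]
eef_rot: [0.662, 0.749, -0.001, 0.0]
force: [0.9, -0.3, -1.9]
width: 34.5
gripper_force: 60.2
at [ 641.6 -112.4  189.5] shift [  2.5   2.2 137.5] turn [-0.     0.001 -0.004]
```

View pics/w4b.png

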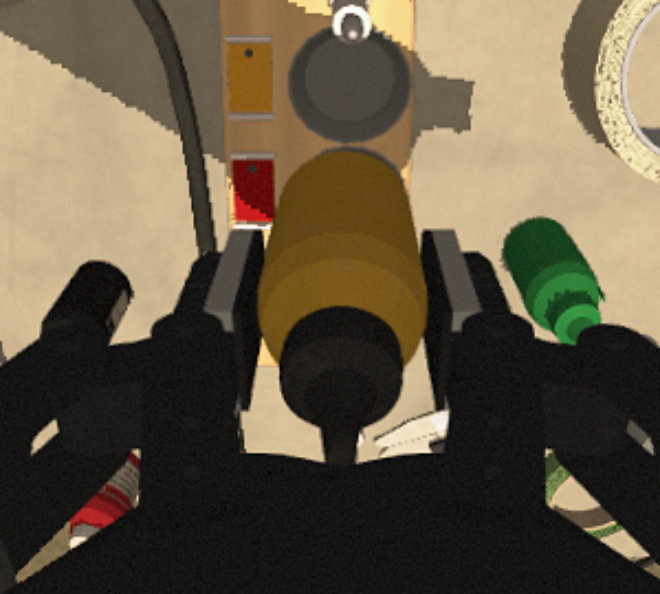

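Yellow is held upright and centred, bottom edge at (343,152), with the pin tip at (352,22) and its well at (350,75). Next is lowering it.

```bash
python3 -m crank '[[-1,4,2,40,0,0,0],[-1,4,2,85,0,0,0],[-1,4,2,115,0,0,0],[-1,4,2,130,0,0,0],[-1,4,2,138,0,0,0],[-1,4,2,138,0,0,0],[0.2,4,2,138,0,0,0],[0.6,4,2,138,0,0,0],[1,4,2,138,0,0,0],[1,4,2,138,0,0,0]]'; python3 -c "
from h import *
go(528.5,-376,200,7.2)"
```

```text
t: 11.6
ee_pos: [644.3, -105.0, 51.5]
eef_rot: [0.661, 0.75, 0.0, 0.0]
force: [-0.3, 0.5, -0.2]
width: 85.5
gripper_force: 0.0
at [ 644.3 -105.    51.5] shift [-254.3 -148.8 -148.5] turn [0. 0. 0.]
```

```bash
python3 -m crank '[[1,0,0,-60,0,0,0],[1,0,0,-120,0,0,0],[1,-10,-6,-150,0,0,0],[1,-60,-35,-150,0,0,0],[1,-110,-65,-150,0,0,0],[1,-160,-95,-150,0,0,0],[1,-210,-122,-150,0,0,0],[1,-254,-149,-150,0,0,0],[1,-254,-149,-150,0,0,0],[1,-254,-149,-150,0,0,0]]'; python3 -c "
from h import *
go(528.5,-376,37,7.2)"
```

```text
t: 12.85
ee_pos: [528.4, -375.3, 201.1]
eef_rot: [0.661, 0.75, 0.0, -0.0]
force: [0.2, -0.0, -0.2]
width: 85.5
gripper_force: 0.0
at [ 528.4 -375.3  201.1] shift [ -0.9  -0.  164.1] turn [ 0.    -0.001  0.   ]
```

```bash
python3 -m crank '[[1,-1,0,60,0,0,0],[1,-1,0,110,0,0,0],[1,-1,0,145,0,0,0],[1,-1,0,163,0,0,0],[1,-1,0,163,0,0,0],[-1,-1,0,163,0,0,0],[-1,-1,0,163,0,0,0],[-1,-1,0,163,0,0,0],[-1,-1,0,163,0,0,0],[-1,-1,0,163,0,0,0]]'; python3 -c "
from h import *
go(650,-165.3,190,7.2)"
```

```text
t: 14.1
ee_pos: [528.9, -377.2, 39.7]
eef_rot: [0.661, 0.75, 0.0, 0.001]
force: [-0.5, 0.6, 6.3]
width: 34.2
gripper_force: 59.6
at [ 528.9 -377.2   39.7] shift [ 194.9  147.  -150.2] turn [0.002 0.001 0.   ]
```

```bash
python3 -m crank '[[-1,0,0,-60,0,0,0],[-1,0,0,-120,0,0,0],[-1,10,7,-150,0,0,0],[-1,50,37,-150,0,0,0],[-1,95,70,-150,0,0,0],[-1,140,105,-150,0,0,0],[-1,180,135,-150,0,0,0],[-1,195,147,-150,0,0,0],[-1,195,147,-150,0,0,0],[-1,195,147,-150,0,0,0]]'; python3 -c "
from h import *
d=grab('wrist','w5.png')
a=d['img'][110:410,130:430,::-1]
cv2.imwrite('pics/w5b.png',cv2.resize(a,None,fx=2,fy=2))
go(650,-165.3,52,7.2)"
```

```text
t: 15.35
ee_pos: [648.4, -167.6, 188.5]
eef_rot: [0.662, 0.749, -0.001, 0.0]
force: [0.4, -1.3, -0.5]
width: 34.2
gripper_force: 60.0
at [ 648.4 -167.8  188.6] shift [  2.4   1.9 136.6] turn [-0.     0.001 -0.004]
```

View pics/w5b.png

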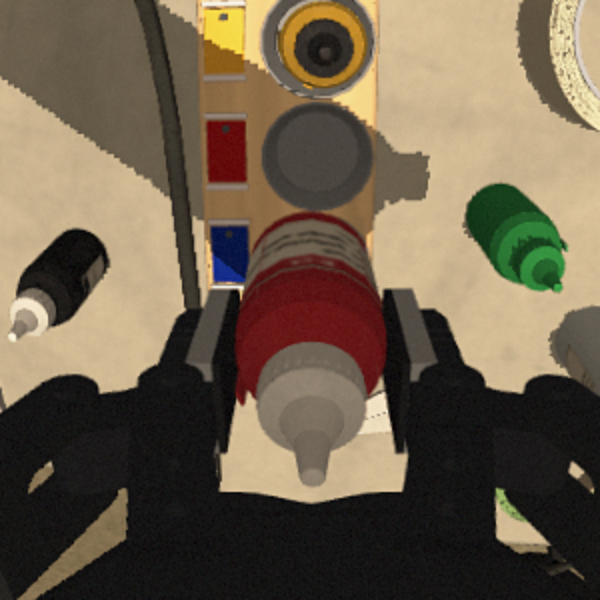

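Yellow is upright in its well at (325,46). Red is held with its tip at (312,482) and bottom edge at (312,213). The middle well is at (318,155).

```bash
python3 -c "
from h import *
d=load('w5.png')
print(tooz(d,130+156,110+241,-57),tooz(d,130+156,110+106.5,39),atz(d,130+159,110+78,24),atz(d,130+162,110+23,112))"; python3 -m crank '[[-1,3,1,40,0,0,0],[-1,3,1,85,0,0,0],[-1,3,1,115,0,0,0],[-1,3,1,130,0,0,0],[-1,3,1,137,0,0,0],[-1,3,1,137,0,0,0],[0.2,3,1,137,0,0,0],[0.6,3,1,137,0,0,0],[1,3,1,137,0,0,0],[1,3,1,137,0,0,0]]'; python3 -c "
from h import *
go(424.5,-281.5,200,8)"
```

```text
[ -1.6   0.4 -57. ] [15.7  0.5 39. ] [ 651.4906642  -164.10289114   24.        ] [ 645.34652324 -105.36556619  112.        ]
t: 16.65
ee_pos: [650.4, -161.6, 51.4]
eef_rot: [0.661, 0.75, 0.0, 0.0]
force: [0.8, -0.5, 0.1]
width: 85.7
gripper_force: 0.0
at [ 650.4 -161.6   51.4] shift [ -90.5 -239.1 -148.6] turn [ 0.    -0.    -0.014]
```

```bash
python3 -m crank '[[1,0,0,-60,0,0,0],[1,0,0,-120,0,0,0],[1,-5,-10,-148,0,0,0],[1,-25,-60,-148,0,0,0],[1,-45,-110,-148,0,0,0],[1,-65,-160,-148,0,0,0],[1,-80,-210,-148,0,0,-0.01],[1,-90,-239,-148,0,0,-0.014],[1,-90,-239,-148,0,0,-0.014],[1,-90,-239,-148,0,0,-0.014]]'; python3 -c "
from h import *
d=grab('wrist','w6.png')
a=d['img'][60:420,60:520,::-1]
cv2.imwrite('pics/w6b.png',cv2.resize(a,None,fx=1.6,fy=1.6))
d=grab('top','top1.png')
a=d['img'][140:310,215:415,::-1]
cv2.imwrite('pics/t1b.png',cv2.resize(a,None,fx=3.5,fy=3.5,interpolation=cv2.INTER_CUBIC))
"
```

```text
t: 17.9
ee_pos: [425.4, -280.6, 199.5]
eef_rot: [0.656, 0.755, 0.0, 0.0]
force: [0.9, 0.1, -0.0]
width: 85.1
gripper_force: 0.0
```

View pics/w6b.png

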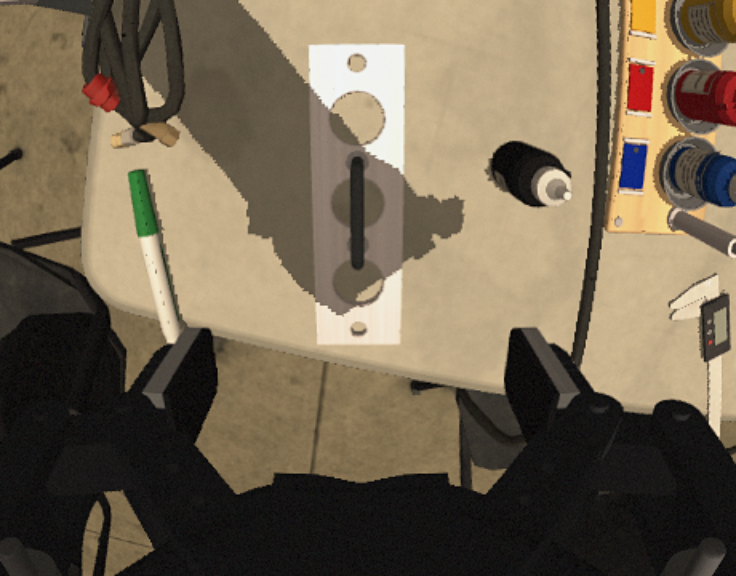

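View pics/t1b.png

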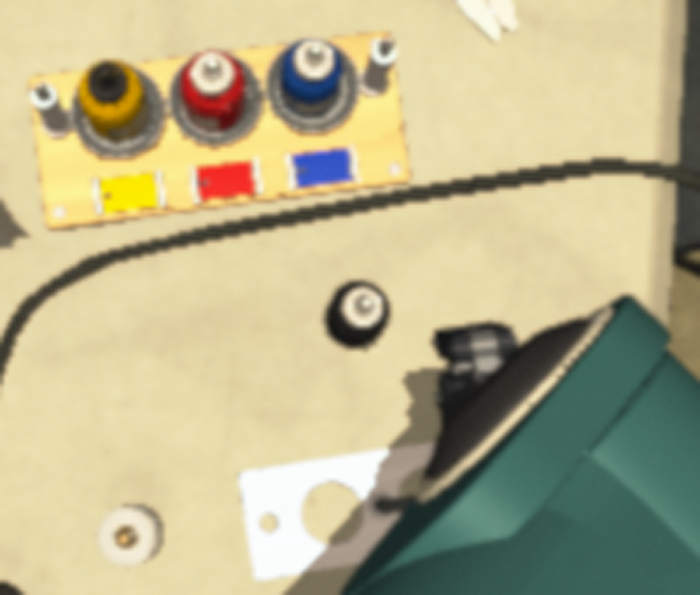

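All three bottles stand in their matching wells, with tips at (107,80), (211,71) and (315,58) in the top crop. The keeper is aligned with the tool: dowel holes at (357,63) and (358,328), bar from (357,158) to (358,268).

```bash
python3 -c "
from h import *
d=load('top1.png')
P=lambda u,v,z: np.round(atz(d,(u+.5)/3.5-.5+215,(v+.5)/3.5-.5+140,z)[:2],1)
print('tips',P(107,80,112),P(211,71,108),P(315,58,108),'pins',P(43,92,108),P(385,44,108))
d=load('w6.png')
W=lambda u,v,z:atz(d,60+u/1.6,60+v/1.6,z)[:2]
T=lambda u,v,z:tooz(d,60+u/1.6,60+v/1.6,z)
a,b=W(357,63,8),W(358,328,8);print('holes',a,b,(a+b)/2,np.degrees(np.arctan2(*(a-b)[::-1]))-90)
c=np.array([W(309,45,8),W(404,44,8),W(400,344,8),W(317,345,8)]);print('corners',c.mean(0))
a,b=W(357,160,54),W(358,266,54);print('bar',a,b,(a+b)/2,np.degrees(np.arctan2(*(a-b)[::-1]))-90)
go(424.5,-281.5,36,8)
"
```

```text
tips [ 641.1 -110. ] [ 646.1 -164. ] [ 652.4 -218.4] pins [636.  -76.4] [ 659.4 -255.1]
holes [ 410.85493177 -192.24718378] [ 436.83153069 -373.54023528] [ 423.84323123 -282.89370953] 8.15413247753068
corners [ 423.93737875 -283.62082375]
bar [ 418.92146974 -247.64578877] [ 428.17173623 -309.8273179 ] [ 423.54660299 -278.73655333] 8.461397813287178
at [ 425.6 -280.3  199.3] shift [ -0.9  -1.3 163.3] turn [0.    0.    0.002]
```

```bash
python3 -m crank '[[1,-3,-1,60,0,0,0],[1,-3,-1,110,0,0,0],[1,-3,-1,145,0,0,0],[1,-3,-1,165,0,0,0],[1,-3,-1,165,0,0,0],[-1,-3,-1,165,0,0,0],[-1,-3,-1,165,0,0,0],[-1,-3,-1,165,0,0,0],[-1,-3,-1,165,0,0,0],[-1,-3,-1,165,0,0,0]]'; python3 -c "
from h import *
go(649.3,-165.3,230,7.2)"
```

```text
t: 19.25
ee_pos: [424.0, -284.1, 34.7]
eef_rot: [0.656, 0.755, 0.0, 0.0]
force: [-1.8, 0.2, 5.5]
width: 5.7
gripper_force: 58.6
at [ 424.  -284.1   34.7] shift [  86.3  239.8 -195.2] turn [ 0.    -0.     0.014]
```

```bash
python3 -m crank '[[-1,0,0,-50,0,0,0],[-1,0,0,-110,0,0,0],[-1,0,0,-155,0,0,0],[-1,18,50,-155,0,0,0],[-1,36,100,-155,0,0,0],[-1,54,150,-155,0,0,0],[-1,72,200,-155,0,0,0.01],[-1,83,231,-155,0,0,0.014],[-1,86,240,-155,0,0,0.014],[-1,86,240,-155,0,0,0.014]]'; python3 -m crank '[[-1,0,0,0,0,0,0],[-1,0,0,0,0,0,0],[-1,0,0,0,0,0,0],[-1,0,0,0,0,0,0],[-1,0,0,0,0,0,0],[-1,0,0,0,0,0,0],[-1,0,0,0,0,0,0],[-1,0,0,0,0,0,0],[-1,0,0,0,0,0,0],[-1,0,0,0,0,0,0]]'; python3 -c "
from h import *
d=grab('wrist','w7.png')
a=d['img'][60:420,60:520,::-1]
cv2.imwrite('pics/w7b.png',cv2.resize(a,None,fx=1.6,fy=1.6))
d=grab('top','top2.png')
a=d['img'][120:230,205:355,::-1]
cv2.imwrite('pics/t2b.png',cv2.resize(a,None,fx=5,fy=5,interpolation=cv2.INTER_CUBIC))
grab('scene','scene2.png')
go(649.3,-165.3,120,7.2)
"
```

```text
t: 20.5
ee_pos: [648.9, -165.6, 188.4]
eef_rot: [0.661, 0.75, -0.001, -0.001]
force: [0.1, 0.0, -2.2]
width: 5.4
gripper_force: 59.2
t: 21.75
ee_pos: [649.6, -165.5, 189.3]
eef_rot: [0.661, 0.75, 0.0, 0.0]
force: [-0.7, 0.0, -2.0]
width: 6.0
gripper_force: 59.2
at [ 649.6 -165.5  189.3] shift [ 0.2 -0.3 69.3] turn [0. 0. 0.]
```

View pics/w7b.png

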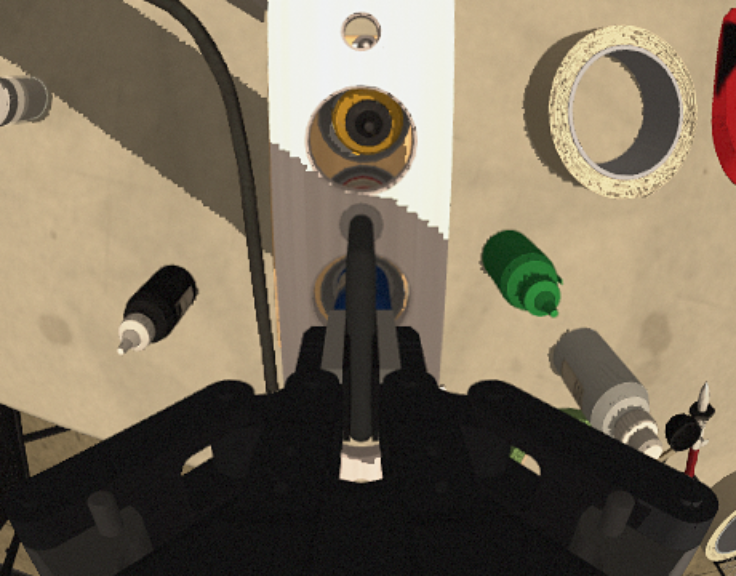

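The plate is held level. Its far dowel hole is at (361,32) with the pin tip showing at about (361,42), and its 35 mm hole is at (361,138) with the yellow cap tip at (371,124). I'll compare them in world coordinates.

```bash
python3 -c "
from h import *
d=load('w7.png')
W=lambda u,v,z:np.round(atz(d,60+u/1.6,60+v/1.6,z),1)
a,b=W(361,32,162.6),W(361,138,162.6)
print('hole',a,'neck',b,'pin',W(361,42,108),'yel',W(371,124,112))
c=np.radians(7.2);e=np.array([-np.sin(c),np.cos(c)])
print('pred dowel',np.array([649.6,-165.5])+92*e,'neck',np.array([649.6,-165.5])+56*e)
print('well yel pred',np.array([649.3,-165.3])+56*e)
a=d['img'][60:115,250:320,::-1]
cv2.imwrite('pics/w7c.png',cv2.resize(a,None,fx=8,fy=8,interpolation=cv2.INTER_CUBIC))"
```

```text
hole [638.2 -73.1 162.6] neck [ 642.6 -107.5  162.6] pin [638.1 -72.  108. ] yel [ 646.6 -106.3  112. ]
pred dowel [638.06934251 -74.22544748] neck [ 642.58133892 -109.94157673]
well yel pred [ 642.28133892 -109.74157673]
```

View pics/w7c.png

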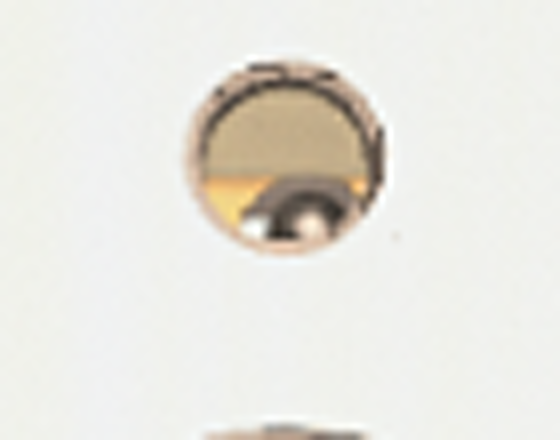

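View pics/t2b.png

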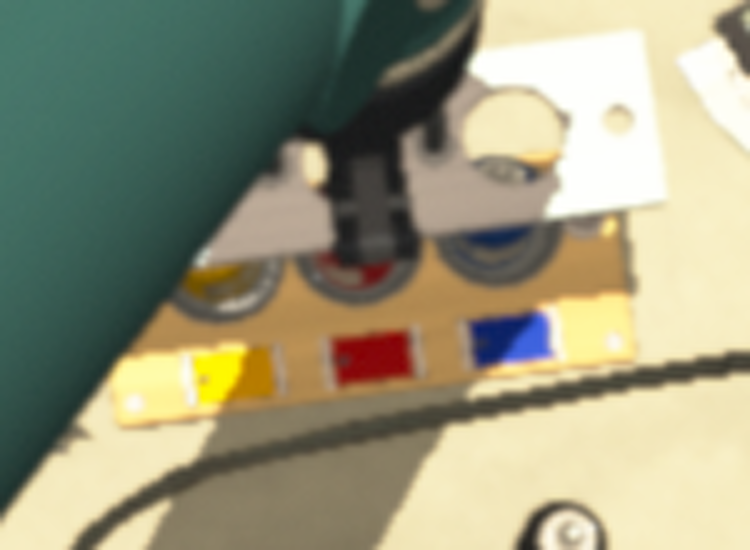

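```bash
python3 -c "
from h import *
d=load('w7.png')
print(atz(d,285.6,79.6,162.6),atz(d,287.3,88.7,100),atz(d,286.9,88.7,108))
d=load('top2.png')
P=lambda u,v,z: np.round(atz(d,(u+.5)/5-.5+205,(v+.5)/5-.5+120,z)[:2],1)
print('right hole',P(618,118,162.6),'neckR',P(513,124,162.6))
c=np.radians(7.2);e=np.array([-np.sin(c),np.cos(c)])
print('pred',np.array([649.6,-165.5])-92*e,np.array([649.6,-165.5])-56*e)"
```

```text
[638.17233071 -72.84541252 162.6       ] [639.37078516 -72.91426842 100.        ] [639.13604381 -73.53312005 108.        ]
right hole [ 661.5 -256.4] neckR [ 659.9 -220.3]
pred [ 661.13065749 -256.77455252] [ 656.61866108 -221.05842327]
```

Pin and hole agree to about 1–2 mm, within the taper's capture range. I'll lower it gently.

```bash
python3 -m crank '[[-1,0,0,20,0,0,0],[-1,0,0,35,0,0,0],[-1,0,0,43,0,0,0],[-1,0,0,48,0,0,0],[-1,0,0,52,0,0,0],[-1,0,0,56,0,0,0],[-1,0,0,59,0,0,0],[-1,0,0,62,0,0,0],[-1,0,0,62,0,0,0],[-1,0,0,62,0,0,0]]'; python3 -c "
from h import *
go(649.3,-165.3,119.7,7.2)"
```

```text
t: 23.15
ee_pos: [649.8, -165.4, 127.4]
eef_rot: [0.661, 0.75, 0.0, 0.0]
force: [1.4, -0.3, -2.9]
width: 5.6
gripper_force: 59.3
at [ 649.8 -165.4  127.4] shift [ 0.2 -0.4  7.7] turn [ 0. -0.  0.]
```

```bash
python3 -m crank '[[-1,0,0,2,0,0,0],[-1,0,0,4,0,0,0],[-1,0,0,6,0,0,0],[-1,0,0,7,0,0,0],[-1,0,0,8,0,0,0],[-1,0,0,8.5,0,0,0],[-1,0,0,8.5,0,0,0],[-1,0,0,8.5,0,0,0],[-1,0,0,8.5,0,0,0],[-1,0,0,8.5,0,0,0]]'
```

```text
t: 24.4
ee_pos: [649.8, -165.4, 119.7]
eef_rot: [0.661, 0.75, 0.0, 0.0]
force: [-2.3, 1.6, 5.4]
width: 5.5
gripper_force: 60.1
```

It made contact at exactly the seated height (TCP 119.7). I'll release and retreat.

```bash
python3 -m crank '[[0,0,0,8.5,0,0,0],[1,0,0,8,0,0,0],[1,0,0,8,0,0,0],[1,0,0,8,0,0,0],[1,0,0,8,0,0,0],[1,0,0,-10,0,0,0],[1,0,0,-50,0,0,0],[1,0,0,-100,0,0,0],[1,0,0,-100,0,0,0],[1,0,0,-100,0,0,0]]'; python3 -m crank '[[1,-50,-20,0,0,0,0],[1,-100,-60,0,0,0,0],[1,-150,-100,0,0,0,0],[1,-200,-130,0,0,0,0],[1,-200,-130,0,0,0,0],[1,-200,-130,0,0,0,0],[1,-200,-130,0,0,0,0],[1,-200,-130,0,0,0,0],[1,-200,-130,0,0,0,0],[1,-200,-130,0,0,0,0]]'; python3 -c "
from h import *
d=grab('top','top3.png');a=d['img'][120:230,205:355,::-1]
s=grab('scene','scene3.png');b=s['img'][130:270,240:440,::-1]
a=cv2.resize(a,None,fx=3.6,fy=3.6,interpolation=cv2.INTER_CUBIC)[:, :400];b=cv2.resize(b,None,fx=2.8*0.99,fy=2.8*.99,interpolation=cv2.INTER_CUBIC)
b=cv2.resize(s['img'][150:250,250:380,::-1],None,fx=4.2,fy=4.2,interpolation=cv2.INTER_CUBIC)
a=cv2.resize(d['img'][110:240,205:355,::-1],None,fx=2.2*.8,fy=2.2*.8,interpolation=cv2.INTER_CUBIC)
o=np.zeros((420,800,3),np.uint8);o[:a.shape[0],:a.shape[1]]=a[:,:264];o[:b.shape[0],254:]=b[:,:546][:420,:546] if 254+b.shape[1]==800 else 0
cv2.imwrite('pics/f.png',o);print(a.shape,b.shape)"
```

```text
t: 25.65
ee_pos: [649.5, -165.3, 219.5]
eef_rot: [0.661, 0.75, 0.0, 0.0]
force: [-0.3, -0.6, -1.1]
width: 85.4
gripper_force: 0.0
t: 26.9
ee_pos: [546.0, -379.9, 218.8]
eef_rot: [0.661, 0.75, 0.0, 0.0]
force: [0.2, 0.8, -0.5]
width: 85.4
gripper_force: 0.0
(229, 264, 3) (420, 546, 3)
```

View pics/f.png

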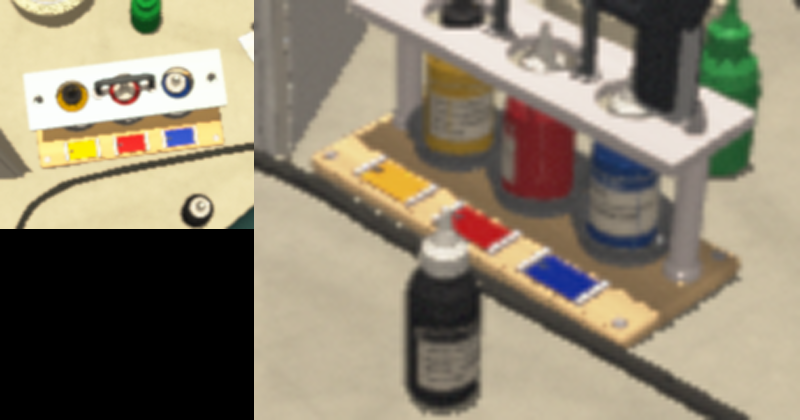

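The plate sits level on both pin shoulders, with all three caps through its holes, the bottles over their own swatches and black still standing. I'll hand it in.

```bash
python3 -c "
from rig import bot
print(bot.finish_job())"
```

```text
the job is handed in; nothing more can be done
None
```

The job is handed in: the red, yellow and blue bottles stand in their matching wells with the keeper plate home on both dowel pins, and the black and grey bottles were left where they were.

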